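# Pack the model buildings into the show tray

### The arm

A 6-joint arm with a two-finger parallel gripper is mounted at the origin on the work surface. World frame = base frame: x ahead of the robot, y to its left, z up, the work surface at z = 0. Lengths are in m, angles in rad, forces in N, time in s.
With the tool pointing down it reaches from about 0.35 to 0.875 m from the base axis. Payload 15.5 kg.
Tool frame: the origin (TCP) lies at the very end of the fingers, on their centre line; the grasp point (between the pads) lies 19 mm behind it; z points along the fingers, y is the line along which they close (so a half turn about z gives the same grasp; the last joint's range is limited). The gripper opens to 85 mm and grips with 20 to 120 N. Pads are 22 mm wide; open, the fingers measure 114 mm over their backs; the gripper's body (76 mm by 85 mm) begins 54 mm behind the grasp point. The pads swing forward as they close: fully open they stand 13 mm farther back than shut.
Start: joints at [1.238, 0.494, 1.345, -0, 1.302, -0.096], TCP at [0.147, 0.607, 0.231] pointing down, gripper open.
Joint ranges: [-2.91, 2.91], [-0.82, 2.16], [0.22, 2.67], [-1.22, 4.37], [0.12, 2.79], [-3.08, 3.08]. Speed limits (rad/s): [1.89, 1.89, 2.57, 3.01, 3.01, 3.01].

### API

Orientations are given as a unit quaternion [x, y, z, w].
In Python, from cell import env, cams gives the robot as it stands.
- The arm moves only by the shell command python3 -m pendant 'ROWS' [FORCE]. ROWS is JSON, a list of rows, each an object with "gripper": the opening, from 0 (shut) to 1 (fully open); "xyz": the shift along the world's x, y, z in units of 50 mm (1.0 is 50 mm), a list of three; "yaw": the turn about the world's z in units of 10 degrees (1.0 is 10 degrees). A call has 1 to 12 rows; each row is the pose to reach, as a shift and turn from the pose commanded when the call began; what a row does not reach only later rows make up. A row lasts 1/8 s, in which the tool goes at most 62.5 mm and 10.7 degrees, less where a joint would pass 70% of its speed; a pose out of reach is approached as far as the arm can. A call with a gripper value outside its range is refused whole. The fingers move at their own pace and stop on an object; FORCE is the grip in N (left out, the last holds). Time passes only in rows, so rows that repeat a pose let the fingers close. It gives the time, the measured TCP pose, the force, the opening and the grip force at its end, in the units of the state.
- env.read_state(): the state, without advancing time (a new reading comes with each control period).
- cams.camera(name): name is "side" or "top"; returns the picture (384x512x3 uint8, red, green, blue); there is no depth.
- cams.camera_model(name): a dict with "K" (3x3 intrinsics, pixels), "extrinsics" (4x4, takes a point from camera to world coordinates). Camera axes: x right, y down, z forward; pixel columns grow to the right and rows downward; lengths in m; the calibration is good to about 2 mm. A picture is of the moment at which its call begins. camera_model takes no time and is no camera call.
- env.hand_in(): hands the job in; it is judged then, once.
The state is a dict: "time_s": time; "joint_pos": joint angles; "qvel": joint speeds; "joint_torque": joint torques, N m; "tcp_pos": TCP position; "tcp_rot": TCP orientation; "ft_force": force on the tool from outside, world axes, zero at the start; "wrist_torque": the same for the moment, N m; "opening": opening from 0.0 (shut) to 1.0 (fully open); "grasp_force": force on a finger pad.
Only numpy, scipy, OpenCV 4.12 (cv2) and the standard library are available. Lean on these libraries where they do the work, as an engineer would, in place of code of your own. Each camera call takes 0.05 s, during which the arm holds its last target. There are 200 camera calls.

### The job

The show is over: pack the three wooden model buildings into the shallow plywood tray so that all three stand flat on its floor side by side, upright. They only fit together one way (or its mirror image), so work out the layout first; set them down gently, don't tip or drop them, and leave the other things on the table where they are.

Things in the scene. Friction and masses are not known exactly. Their poses are not given: they have to be found in the camera images.
- station: wooden model station: gable roof with small chimney, widest plinth. Loose, 0.11 to 0.4 kg. Plywood plinth 100 x 80 mm, 20 mm thick; on its middle, upright walls 60 x 44 mm from 20 to 66 mm above the underside, to grip across 44 mm above the tray's rim; roof no wider than the walls, top at 80 mm. Origin: centre of the underside; x along the plinth's long side, z up. Either end may lead.
- warehouse: wooden model warehouse: flat roof, narrowest plinth. Loose, 0.11 to 0.4 kg. Plywood plinth 100 x 55 mm, 20 mm thick; on its middle, upright walls 60 x 24 mm from 20 to 66 mm above the underside, to grip across 24 mm above the tray's rim; roof no wider than the walls, top at 74 mm. Origin: centre of the underside; x along the plinth's long side, z up. Either end may lead.
- shed: wooden model engine shed: low gable roof with ridge vent, longest plinth. Loose, 0.11 to 0.4 kg. Plywood plinth 135 x 65 mm, 20 mm thick; on its middle, upright walls 86 x 36 mm from 20 to 66 mm above the underside, to grip across 36 mm above the tray's rim; roof no wider than the walls, top at 76 mm. Origin: centre of the underside; x along the plinth's long side, z up. Either end may lead.
- tray: open rectangular plywood tray, fixed to the table, outside 161 x 191 x 30 mm, walls and floor 6 mm thick; inside 149 mm along its x and 179 mm along its y, 24 mm deep. Origin: centre of its underside, z up.
- tray_floor (a point): centre of the tray's inner floor, 6 mm above the table; axes as the tray's (x across, 149 mm inside; y along, 179 mm inside; z up)
- bus: yellow model bus, 138 x 30 x 38 mm, bystander; origin: centre of its underside, x along its length
- track: piece of model track, 116 x 28 x 9 mm, bystander; origin: centre of its underside, x along its length
- screwdriver: screwdriver lying on the table, 160 mm long along its x, bystander; origin about its middle, on the table
- flock: jar, 56 mm across, 70 mm high, bystander; origin: centre of its underside
- glue: small bottle, 44 mm across, 100 mm high, bystander; origin: centre of its underside
- mug: mug, 80 mm across, 90 mm high, handle at its +y, bystander; origin: centre of its underside
- tape: roll of tape lying flat, 90 mm across, 20 mm high, bystander; origin: centre of its underside

How it is judged:
By the outcome, as a careful person would: the job done as asked, in the order asked, and still so for the second after the job is handed in, with the robot touching nothing.
It also fails if it takes over 72 s, if anything falls off the work surface, if the arm or the gripper's body presses on something with over 40 N, if the wrist force passes 120 N, or if a joint passes its speed limit or range.

## Working session

There is one attempt and no reset: what is moved stays moved. The work goes in short steps, Python scripts to look and compute and a shell command to move; the robot and the scene stay as the last step left them, time stands still between calls to the robot, and variables do not carry over. Pictures are saved under pics/ and viewed, at most 10 in all, crops included, and the job is handed in when it is done.

```bash
mkdir -p pics; ls; python3 - <<'E'
from cell import env,cams
import cv2,numpy as np
for n in("top","side"):
    im=cams.camera(n); cv2.imwrite(f"pics/{n}0.png",cv2.resize(im[:,:,::-1],(800,600),interpolation=cv2.INTER_CUBIC))
    np.save(f"pics/{n}0.npy",im)
    m=cams.camera_model(n);print(n,np.round(m["K"],1).tolist(),np.round(m["extrinsics"],3).tolist())
s=env.read_state();print(s["tcp_pos"],s["tcp_rot"],s["time_s"])
E
```

```text
pics
top [[364.8, 0.0, 252.2], [0.0, 364.8, 188.4], [0.0, 0.0, 1.0]] [[-0.025, -0.991, 0.133, 0.415], [-1.0, 0.025, 0.004, -0.02], [-0.007, -0.132, -0.991, 1.233], [0.0, 0.0, 0.0, 1.0]]
side [[486.6, 0.0, 258.9], [0.0, 486.6, 196.6], [0.0, 0.0, 1.0]] [[0.732, -0.431, 0.528, -0.234], [-0.681, -0.481, 0.552, -0.855], [0.016, -0.763, -0.646, 1.045], [0.0, 0.0, 0.0, 1.0]]
[0.14711875 0.60708293 0.2307503 ] [ 1.18635901e-01  9.92937659e-01 -5.59685664e-04 -1.21651344e-04] 0.1
```

View pics/top0.png

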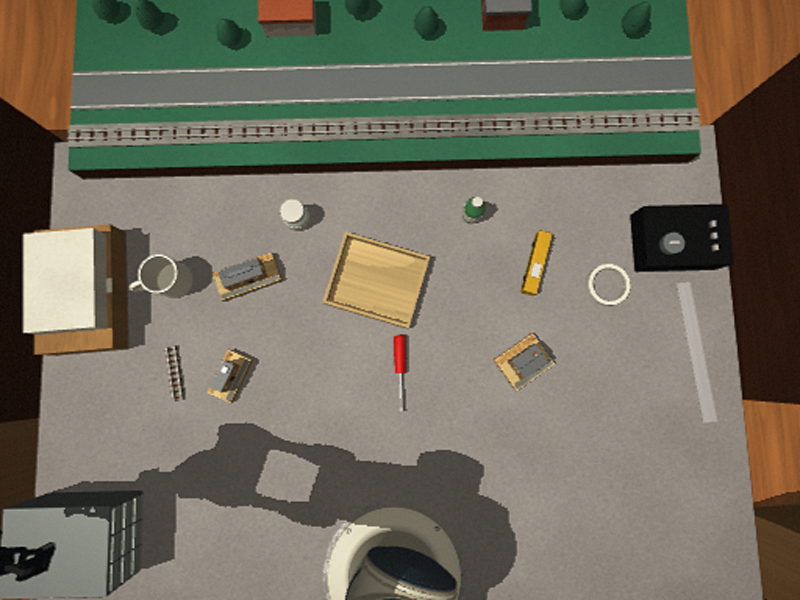

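View pics/side0.png

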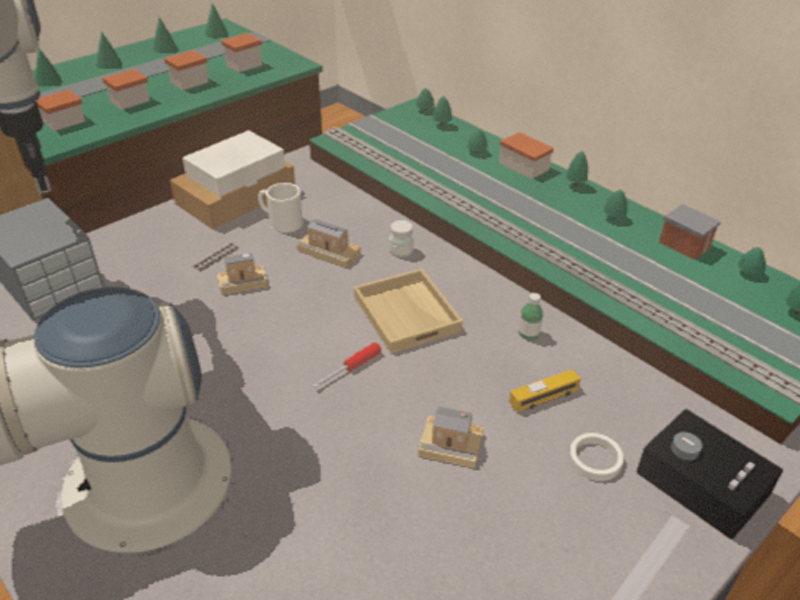

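The top view has the shed at (248,275), warehouse (232,375), station (525,360) and tray (380,280) on the 800x600 scale. The side view shows all of them upright and unobstructed. Next, zoomed crops with colour masks.

```bash
cat > h.py <<'E'
import numpy as np,cv2
from cell import env,cams
def ray(cam,uv,z):
    m=cams.camera_model(cam);K=np.array(m["K"]);E=np.array(m["extrinsics"])
    d=E[:3,:3]@np.linalg.inv(K)@np.array([uv[0],uv[1],1.]);o=E[:3,3]
    return (o+d*(z-o[2])/d[2])[:2]
def proj(cam,p):
    m=cams.camera_model(cam);K=np.array(m["K"]);E=np.linalg.inv(np.array(m["extrinsics"]))
    q=K@(E[:3,:3]@np.array(p,float)+E[:3,3]);return q[:2]/q[2]
E
python3 - <<'E'
from h import *
im=np.load("pics/top0.npy");si=np.load("pics/side0.npy")
def crop(im,c,w,h,s):
    x,y=int(c[0]*.64-w/2),int(c[1]*.64-h/2)
    k=cv2.resize(im[y:y+h,x:x+w],None,fx=s,fy=s,interpolation=cv2.INTER_CUBIC)
    k=np.ascontiguousarray(k[:,:,::-1])
    for i in range(0,w,10):
        cv2.putText(k,str(x+i),(i*s,8),0,.3,(0,0,255)) ; cv2.line(k,(i*s,0),(i*s,4),(0,0,255))
    for i in range(0,h,10): cv2.putText(k,str(y+i),(0,i*s+8),0,.3,(255,0,0)); cv2.line(k,(0,i*s),(4,i*s),(255,0,0))
    return k
T=[crop(im,c,50,50,5) for c in((248,275),(232,375),(525,360))]
S=[crop(si,c,50,50,5) for c in((330,242),(243,272),(452,437))]
cv2.imwrite("pics/m1.png",np.vstack([np.hstack(T),np.hstack(S)]))
hsv=cv2.cvtColor(im,cv2.COLOR_RGB2HSV)
m=((hsv[:,:,0]>10)&(hsv[:,:,0]<32)&(hsv[:,:,1]>70)&(hsv[:,:,2]>60)).astype(np.uint8)
for c in cv2.findContours(m,cv2.RETR_EXTERNAL,cv2.CHAIN_APPROX_NONE)[0]:
    if 150<cv2.contourArea(c)<6000:
        h=cv2.convexHull(c)
        print(cv2.contourArea(c),cv2.boundingRect(c),np.round(cv2.boxPoints(cv2.minAreaRect(c)),1).tolist())
E
```

```text
1184.5 (483, 330, 29, 54) [[483.0, 330.0], [511.0, 330.0], [511.0, 383.0], [483.0, 383.0]]
2124.0 (475, 256, 37, 70) [[475.0, 256.0], [511.0, 256.0], [511.0, 325.0], [475.0, 325.0]]
348.5 (133, 224, 29, 34) [[131.8000030517578, 250.39999389648438], [145.8000030517578, 222.39999389648438], [161.8000030517578, 230.39999389648438], [147.8000030517578, 258.3999938964844]]
738.0 (316, 213, 39, 37) [[315.0, 229.6999969482422], [340.6000061035156, 211.8000030517578], [355.0, 232.5], [329.5, 250.39999389648438]]
703.5 (21, 187, 62, 40) [[18.0, 191.3000030517578], [78.9000015258789, 186.10000610351562], [82.0999984741211, 222.89999389648438], [21.200000762939453, 228.1999969482422]]
438.0 (136, 161, 45, 32) [[135.0, 174.3000030517578], [173.8000030517578, 160.5], [180.39999389648438, 179.10000610351562], [141.6999969482422, 193.0]]
2694.5 (206, 148, 69, 62) [[205.8000030517578, 193.6999969482422], [219.6999969482422, 146.89999389648438], [275.20001220703125, 163.39999389648438], [261.3999938964844, 210.1999969482422]]
393.5 (333, 147, 21, 42) [[332.5, 186.8000030517578], [343.20001220703125, 146.1999969482422], [353.5, 148.89999389648438], [342.79998779296875, 189.5]]
4084.0 (439, 0, 73, 81) [[439.0, 0.0], [511.0, 0.0], [511.0, 80.0], [439.0, 80.0]]
3537.5 (0, 0, 49, 91) [[-0.0, 0.0], [48.0, 0.0], [48.0, 90.0], [0.0, 90.0]]
```

View pics/m1.png

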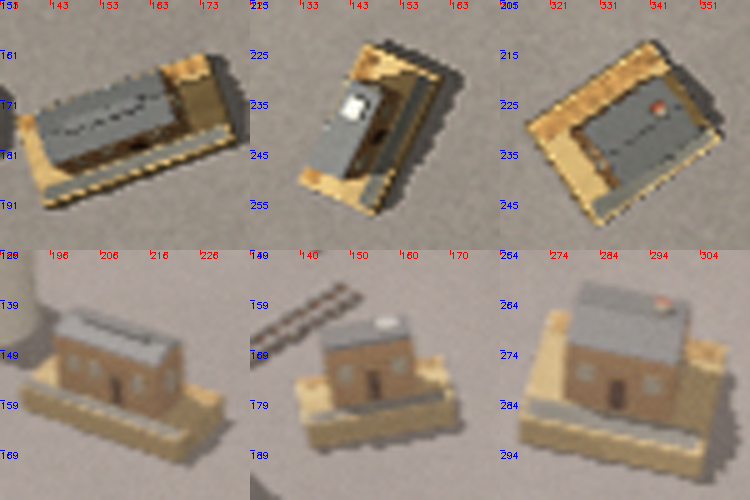

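The crops show the plinth corners clearly. Next I cast them onto z=0.02 or z=0 from both views and compare with the given sizes.

```bash
python3 - <<'E'
from h import *
R=lambda a:np.round(np.array(a)*1000,1).tolist()
def rep(n,cam,c,z):
    P=np.array([ray(cam,u,z) for u in c]);
    e=np.diff(np.vstack([P,P[:1]]),axis=0);print(n,cam,"ctr",R(P.mean(0)),"len",R(np.hypot(*e.T)),"yaw",np.round(np.degrees(np.arctan2(e[:,1],e[:,0]))%180,1))
eye={"shed":[(137,174.6),(174.4,162),(180,178),(142,192.4)],"ware":[(132.6,251.4),(147,223.4),(161,230),(148,257.6)],"stat":[(316,230.6),(341.4,213.4),(355.4,232),(331,249.4)]}
box={"shed":[[135,174.3],[173.8,160.5],[180.4,179.1],[141.7,193]],"ware":[[131.8,250.4],[145.8,222.4],[161.8,230.4],[147.8,258.4]],"stat":[[315,229.7],[340.6,211.8],[355,232.5],[329.5,250.4]]}
for k in eye: rep(k,"top",eye[k],.02);rep(k+"box","top",box[k],.02)
rep("station side","side",[(269,287.6),(274,266.4),(310,273),(305.6,294)],.02)
for n,l in {"shed":[((190.4,156),.02),((223,171.6),0),((231,158),.02),((223.4,166.6),.02)],"ware":[((141.6,189),0),((172,185.6),0),((139.6,174.6),.02)],"stat":[((268,292.6),0),((305,299.6),0)]}.items():
    print(n,"side",[R(ray("side",u,z)) for u,z in l])
im=np.load("pics/top0.npy");hsv=cv2.cvtColor(im,cv2.COLOR_RGB2HSV)
m=((hsv[:,:,0]>10)&(hsv[:,:,0]<32)&(hsv[:,:,1]>70)&(hsv[:,:,2]>60)).astype(np.uint8)
for c in cv2.findContours(m,cv2.RETR_EXTERNAL,cv2.CHAIN_APPROX_NONE)[0]:
    if 2500<cv2.contourArea(c)<3000: rep("traybox","top",cv2.boxPoints(cv2.minAreaRect(c)),.03)
    elif cv2.contourArea(c)>3000: pass
def crop(im,x,y,w,h,s):
    k=cv2.resize(im[y:y+h,x:x+w],None,fx=s,fy=s,interpolation=cv2.INTER_CUBIC);k=np.ascontiguousarray(k[:,:,::-1])
    for i in range(0,w,10): cv2.putText(k,str(x+i),(i*s,8),0,.3,(0,0,255))
    for i in range(0,h,10): cv2.putText(k,str(y+i),(0,i*s+8),0,.3,(255,0,0))
    return k
si=np.load("pics/side0.npy")
cv2.imwrite("pics/m2.png",np.hstack([crop(im,202,142,80,80,5),crop(si,222,160,80,80,5)]))
E
```

```text
shed top ctr [624.8, 300.4] len [132.6, 58.7, 135.6, 63.6] yaw [107.6  19.  109.7  16.3]
shedbox top ctr [624.9, 302.5] len [138.3, 68.3, 137.2, 68.5] yaw [108.6  19.2 108.7  20.2]
ware top ctr [412.3, 335.4] len [101.6, 52.0, 98.3, 55.2] yaw [153.   63.9 154.8  67.3]
warebox top ctr [413.0, 336.6] len [101.1, 60.2, 100.8, 59.6] yaw [153.7  62.6 153.4  62.9]
stat top ctr [427.1, -287.8] len [102.6, 75.5, 99.6, 77.6] yaw [122.1  34.3 123.2  36.5]
statbox top ctr [428.0, -284.8] len [104.5, 81.8, 103.4, 81.5] yaw [123.   32.1 122.8  32.8]
station side side ctr [427.2, -291.0] len [76.8, 101.4, 74.8, 98.5] yaw [ 35.7 124.1  33.5 125.2]
shed side [[574.8, 352.3], [619.3, 223.4], [676.0, 245.6], [622.6, 224.1]]
ware side [[353.4, 331.5], [439.9, 278.4], [379.5, 379.8]]
stat side [[365.5, -271.5], [422.3, -354.7]]
traybox top ctr [610.5, 23.1] len [165.3, 195.7, 164.1, 192.4] yaw [163.1  71.7 161.9  72. ]
```

View pics/m2.png

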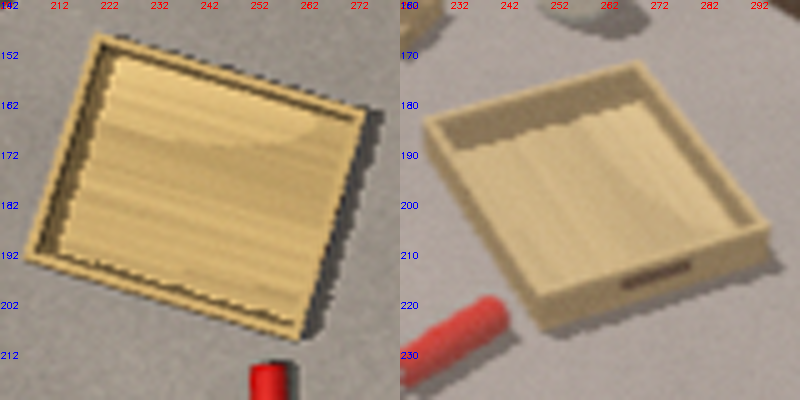

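The top crop shows the tray rim corners at about (221.6,149.2), (275.6,164.4), (261.8,210) and (206.8,193.2). In the side crop they are at (226.6,184.4), (269.6,172.4), (296,205.6) and (250,219.4). Layout: the shed goes along tray x at one y-end. The station and warehouse go with their long sides along tray y, side by side.

```bash
cat >> h.py <<'E'
def go(x,y,z,gy):
    """units to move from the current pose to x,y,z (m), with closing line at yaw gy (deg)"""
    from scipy.spatial.transform import Rotation as Rr
    s=env.read_state();yv=Rr.from_quat(s["tcp_rot"]).as_matrix()[:,1]
    cur=np.degrees(np.arctan2(yv[1],yv[0]));d=(gy-cur+90)%180-90
    print("go xyz",np.round((np.array([x,y,z])-s["tcp_pos"])/.05,3),"yaw",round(d/10,3),"cur",round(cur%180,2),np.round(s["tcp_pos"],4))
E
python3 - <<'E'
from h import *
for cam,c in(("top",[(221.6,149.2),(275.6,164.4),(261.8,210),(206.8,193.2)]),("side",[(226.6,184.4),(269.6,172.4),(296,205.6),(250,219.4)])):
    P=np.array([ray(cam,u,.03) for u in c]);e=np.diff(np.vstack([P,P[:1]]),axis=0)
    print(cam,np.round(P.mean(0)*1000,1),np.round(np.hypot(*e.T)*1000,1),np.round(np.degrees(np.arctan2(e[:,1],e[:,0]))%180,1))
go(.625,.300,.15,18.8)
E
```

```text
top [608.1  20. ] [189.3 160.1 191.  157. ] [ 72.5 161.6  71.5 161. ]
side [606.4  16.8] [159.6 189.4 159.3 187.4] [162.5  72.3 161.7  72.4]
go xyz [ 9.558 -6.142 -1.615] yaw -5.757 cur 76.37 [0.1471 0.6071 0.2308]
```

```bash
python3 -m pendant '[{"gripper":1,"xyz":[1.0,-0.6,0],"yaw":-1},{"gripper":1,"xyz":[2.0,-1.3,0],"yaw":-2},{"gripper":1,"xyz":[3,-1.9,0],"yaw":-3},{"gripper":1,"xyz":[4,-2.6,0],"yaw":-4},{"gripper":1,"xyz":[5,-3.2,0],"yaw":-5},{"gripper":1,"xyz":[6,-3.9,0],"yaw":-5.75},{"gripper":1,"xyz":[7,-4.5,0],"yaw":-5.75},{"gripper":1,"xyz":[8,-5.1,-0.4],"yaw":-5.75},{"gripper":1,"xyz":[9,-5.8,-0.8],"yaw":-5.75},{"gripper":1,"xyz":[9.58,-6.12,-1.2],"yaw":-5.75},{"gripper":1,"xyz":[9.58,-6.12,-1.6],"yaw":-5.75},{"gripper":1,"xyz":[9.58,-6.12,-1.6],"yaw":-5.75}]' 30; python3 - <<'E'
from h import *
go(.6255,.301,.038,18.8)
E
```

```text
time_s: 1.6
tcp_pos: [0.6253, 0.3007, 0.1494]
tcp_rot: [0.582, 0.813, -0.002, -0.001]
ft_force: [-0.3, 0.3, 0.5]
opening: 1.001
grasp_force: 0.0
go xyz [ 0.004  0.005 -2.227] yaw -0.004 cur 18.84 [0.6253 0.3007 0.1494]
```

```bash
python3 -m pendant '[{"gripper":1,"xyz":[0,0,-0.8],"yaw":0},{"gripper":1,"xyz":[0,0,-1.6],"yaw":0},{"gripper":1,"xyz":[0,0,-2.1],"yaw":0},{"gripper":1,"xyz":[0,0,-2.32],"yaw":0},{"gripper":0.6,"xyz":[0,0,-2.32],"yaw":0},{"gripper":0.5,"xyz":[0,0,-2.32],"yaw":0},{"gripper":0.45,"xyz":[0,0,-2.32],"yaw":0},{"gripper":0.35,"xyz":[0,0,-2.32],"yaw":0},{"gripper":0.2,"xyz":[0,0,-2.32],"yaw":0},{"gripper":0.2,"xyz":[0,0,-2.32],"yaw":0},{"gripper":0.2,"xyz":[0,0,-2.32],"yaw":0}]' 40; python3 - <<'E'
from h import *
u=np.array([np.cos(np.radians(-18)),np.sin(np.radians(-18))]);v=np.array([-u[1],u[0]])
p=np.array([.6083,.0205])+.0523*v;print(p);go(*p,.12,72)
E
```

```text
time_s: 2.98
tcp_pos: [0.6266, 0.3016, 0.0364]
tcp_rot: [0.582, 0.813, 0.0, 0.0]
ft_force: [-1.6, -0.4, 7.1]
opening: 0.416
grasp_force: 39.2
[0.62446159 0.07024026]
go xyz [-0.042 -4.626  1.672] yaw 5.313 cur 18.87 [0.6266 0.3016 0.0364]
```

```bash
python3 -m pendant '[{"gripper":0.2,"xyz":[0,0,0.5],"yaw":0},{"gripper":0.2,"xyz":[0,0,1.2],"yaw":0},{"gripper":0.2,"xyz":[0,-0.5,1.7],"yaw":0.7},{"gripper":0.2,"xyz":[0,-1.2,1.7],"yaw":1.5},{"gripper":0.2,"xyz":[0,-2,1.7],"yaw":2.4},{"gripper":0.2,"xyz":[0,-2.8,1.7],"yaw":3.3},{"gripper":0.2,"xyz":[0,-3.6,1.7],"yaw":4.2},{"gripper":0.2,"xyz":[-0.02,-4.3,1.7],"yaw":4.9},{"gripper":0.2,"xyz":[-0.02,-4.61,1.7],"yaw":5.3},{"gripper":0.2,"xyz":[-0.02,-4.61,1.7],"yaw":5.3},{"gripper":0.2,"xyz":[-0.02,-4.61,1.7],"yaw":5.3}]'; python3 - <<'E'
from h import *
go(.6245,.0702,.12,72)
t=cams.camera("top");s=cams.camera("side")
def crop(im,x,y,w,h,s):
    k=cv2.resize(im[y:y+h,x:x+w],None,fx=s,fy=s,interpolation=cv2.INTER_CUBIC);k=np.ascontiguousarray(k[:,:,::-1])
    for i in range(0,w,10): cv2.putText(k,str(x+i),(i*s,8),0,.3,(0,0,255))
    for i in range(0,h,10): cv2.putText(k,str(y+i),(0,i*s+8),0,.3,(255,0,0))
    return k
cv2.imwrite("pics/m3.png",np.hstack([crop(t,202,132,80,90,5),crop(s,222,130,80,90,5)]))
E
```

```text
time_s: 4.35
tcp_pos: [0.6252, 0.0715, 0.1204]
tcp_rot: [0.158, 0.987, 0.0, 0.0]
ft_force: [-0.3, 0.6, -2.9]
opening: 0.416
grasp_force: 41.2
go xyz [-0.014 -0.025 -0.008] yaw 0.02 cur 71.8 [0.6252 0.0715 0.1204]
```

View pics/m3.png

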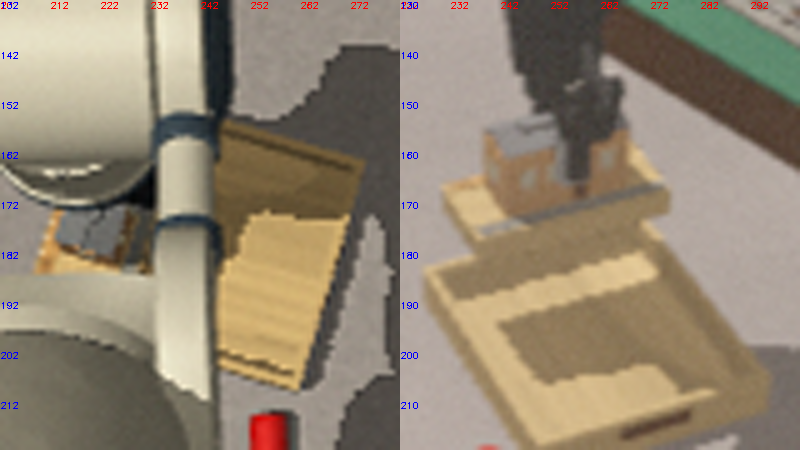

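The side view shows the shed held level. Its lower front corners are at about (238.6,180.7) and (275.2,171.9), with the left top corner at (230,167).

```bash
python3 - <<'E'
from h import *
u=np.array([np.cos(np.radians(-18)),np.sin(np.radians(-18))]);v=np.array([-u[1],u[0]])
a,b=ray("side",(238.6,180.7),.084),ray("side",(275.2,171.9),.084);c=ray("side",(230,167),.104)
print(a,b,c,np.linalg.norm(b-a),np.degrees(np.arctan2(*(b-a)[::-1])))
ctr=(a+b)/2+.0325*v
for T in([.6065,.0183],[.6083,.0205]):
  for q in (ctr,env.read_state()["tcp_pos"][:2]):print("uv",np.round(1e3*np.array([(q-T)@u,(q-T)@v]),1))
E
```

```text
[0.5571894 0.0670643] [0.67632698 0.0224003 ] [0.56687153 0.11989686] 0.1272345664552429 -20.550732459641058
uv [ 1.6 60.8]
uv [ 1.3 56.6]
uv [ 0.6 58.2]
uv [ 0.2 53.9]
```

```bash
python3 -m pendant '[{"gripper":0.2,"xyz":[-0.03,-0.08,-0.4],"yaw":0.02},{"gripper":0.2,"xyz":[-0.03,-0.08,-0.8],"yaw":0.02},{"gripper":0.2,"xyz":[-0.03,-0.08,-1.0],"yaw":0.02},{"gripper":0.2,"xyz":[-0.03,-0.08,-1.1],"yaw":0.02},{"gripper":0.2,"xyz":[-0.03,-0.08,-1.2],"yaw":0.02},{"gripper":0.2,"xyz":[-0.03,-0.08,-1.2],"yaw":0.02}]'; python3 -m pendant '[{"gripper":0.2,"xyz":[0,0,-0.05],"yaw":0}]'
```

```text
time_s: 5.2
tcp_pos: [0.6238, 0.067, 0.0603]
tcp_rot: [0.156, 0.988, 0.0, 0.0]
ft_force: [0.2, 1.2, -2.7]
opening: 0.418
grasp_force: 41.2
time_s: 5.32
tcp_pos: [0.6241, 0.067, 0.0582]
tcp_rot: [0.156, 0.988, 0.0, 0.0]
ft_force: [-0.5, 1.5, -2.1]
opening: 0.418
grasp_force: 41.2
```

```bash
python3 -m pendant '[{"gripper":0.2,"xyz":[0,0,-0.15],"yaw":0},{"gripper":0.2,"xyz":[0,0,-0.25],"yaw":0},{"gripper":0.2,"xyz":[0,0,-0.29],"yaw":0},{"gripper":0.2,"xyz":[0,0,-0.31],"yaw":0},{"gripper":0.2,"xyz":[0,0,-0.31],"yaw":0}]'
```

```text
time_s: 5.95
tcp_pos: [0.6237, 0.0669, 0.0424]
tcp_rot: [0.156, 0.988, -0.0, -0.0]
ft_force: [-1.8, -0.6, 0.1]
opening: 0.414
grasp_force: 41.5
```

```bash
python3 -m pendant '[{"gripper":0.5,"xyz":[0,0,0],"yaw":0},{"gripper":0.55,"xyz":[0,0,0],"yaw":0},{"gripper":0.55,"xyz":[0,0,0.3],"yaw":0},{"gripper":0.55,"xyz":[0,0,0.9],"yaw":0},{"gripper":0.6,"xyz":[0,0,1.8],"yaw":0},{"gripper":1,"xyz":[-0.7,0.9,2.1],"yaw":-0.5},{"gripper":1,"xyz":[-1.4,1.8,2.1],"yaw":-0.98},{"gripper":1,"xyz":[-2.1,2.7,2.1],"yaw":-0.98},{"gripper":1,"xyz":[-2.8,3.6,2.1],"yaw":-0.98},{"gripper":1,"xyz":[-3.5,4.5,2.1],"yaw":-0.98},{"gripper":1,"xyz":[-4.24,5.32,2.1],"yaw":-0.98},{"gripper":1,"xyz":[-4.24,5.32,2.1],"yaw":-0.98}]'; python3 - <<'E'
from h import *
go(.4115,.333,.0375,62)
t=cams.camera("top");s=cams.camera("side")
def crop(im,x,y,w,h,s):
    k=cv2.resize(im[y:y+h,x:x+w],None,fx=s,fy=s,interpolation=cv2.INTER_CUBIC);k=np.ascontiguousarray(k[:,:,::-1])
    for i in range(0,w,10): cv2.putText(k,str(x+i),(i*s,8),0,.3,(0,0,255))
    for i in range(0,h,10): cv2.putText(k,str(y+i),(0,i*s+8),0,.3,(255,0,0))
    return k
cv2.imwrite("pics/m4.png",np.hstack([crop(t,202,142,80,80,5),crop(s,222,145,80,80,5)]))
E
```

```text
time_s: 7.45
tcp_pos: [0.4094, 0.3353, 0.1483]
tcp_rot: [0.238, 0.971, 0.0, 0.0]
ft_force: [1.0, -1.1, 0.0]
opening: 1.0
grasp_force: 0.0
go xyz [ 0.042 -0.045 -2.216] yaw -0.051 cur 62.51 [0.4094 0.3353 0.1483]
```

View pics/m4.png

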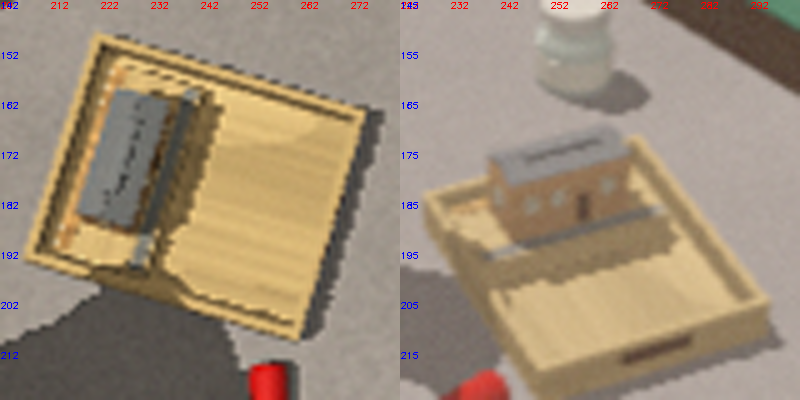

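The shed is flat in the tray at its +y end. In the top view its right plinth edge runs through about (236,176.8) and its left through (219.6,173). I'll check the free space and grasp the warehouse.

```bash
python3 -m pendant '[{"gripper":1,"xyz":[0.04,-0.04,-0.8],"yaw":-0.05},{"gripper":1,"xyz":[0.04,-0.04,-1.6],"yaw":-0.05},{"gripper":1,"xyz":[0.04,-0.04,-2.1],"yaw":-0.05},{"gripper":1,"xyz":[0.04,-0.04,-2.24],"yaw":-0.05},{"gripper":0.6,"xyz":[0.04,-0.04,-2.24],"yaw":-0.05},{"gripper":0.5,"xyz":[0.04,-0.04,-2.24],"yaw":-0.05},{"gripper":0.4,"xyz":[0.04,-0.04,-2.24],"yaw":-0.05},{"gripper":0.3,"xyz":[0.04,-0.04,-2.24],"yaw":-0.05},{"gripper":0.2,"xyz":[0.04,-0.04,-2.24],"yaw":-0.05},{"gripper":0.1,"xyz":[0.04,-0.04,-2.24],"yaw":-0.05},{"gripper":0.1,"xyz":[0.04,-0.04,-2.24],"yaw":-0.05},{"gripper":0.1,"xyz":[0.04,-0.04,-2.24],"yaw":-0.05}]' 40; python3 - <<'E'
from h import *
u=np.array([np.cos(np.radians(-18)),np.sin(np.radians(-18))]);v=np.array([-u[1],u[0]])
T=np.array([.6094,.0213])
for c in((236,176.8),(219.6,173.0)): print("v",(ray("top",c,.026)-T)@v*1e3)
T=np.array([.6083,.0205]); p=T-.0423*u-.0348*v; print("ware",p); go(*p,.14,162)
p=T+.0298*u-.0348*v;print("stat",p)
E
```

```text
time_s: 9.05
tcp_pos: [0.4143, 0.3314, 0.0359]
tcp_rot: [0.244, 0.97, 0.001, 0.001]
ft_force: [1.1, 1.2, 8.2]
opening: 0.272
grasp_force: 40.6
v 18.218051816754187
v 74.81620829861845
ware [5.57316518e-01 4.74652095e-04]
go xyz [ 2.86  -6.618  2.082] yaw -7.978 cur 61.78 [0.4143 0.3314 0.0359]
stat [ 0.62588769 -0.02180547]
```

```bash
python3 -m pendant '[{"gripper":0.1,"xyz":[0,0,0.5],"yaw":0},{"gripper":0.1,"xyz":[0,0,1.2],"yaw":0},{"gripper":0.1,"xyz":[0.3,-0.6,2.0],"yaw":-0.8},{"gripper":0.1,"xyz":[0.6,-1.4,2.0],"yaw":-1.7},{"gripper":0.1,"xyz":[0.9,-2.2,2.0],"yaw":-2.6},{"gripper":0.1,"xyz":[1.2,-3.0,2.0],"yaw":-3.5},{"gripper":0.1,"xyz":[1.6,-3.9,2.0],"yaw":-4.4},{"gripper":0.1,"xyz":[2.0,-4.8,2.0],"yaw":-5.3},{"gripper":0.1,"xyz":[2.4,-5.7,2.0],"yaw":-6.3},{"gripper":0.1,"xyz":[2.8,-6.4,2.0],"yaw":-7.2},{"gripper":0.1,"xyz":[2.9,-6.68,2.0],"yaw":-8},{"gripper":0.1,"xyz":[2.9,-6.68,2.0],"yaw":-8}]';  python3 -m pendant '[{"gripper":0.1,"xyz":[0,0,-0.5],"yaw":0},{"gripper":0.1,"xyz":[0,0,-0.7],"yaw":0},{"gripper":0.1,"xyz":[0,0,-0.7],"yaw":0}]'; python3 - <<'E'
from h import *
go(.557,-.0004,.10,162)
t=cams.camera("top");s=cams.camera("side")
def crop(im,x,y,w,h,s):
    k=cv2.resize(im[y:y+h,x:x+w],None,fx=s,fy=s,interpolation=cv2.INTER_CUBIC);k=np.ascontiguousarray(k[:,:,::-1])
    for i in range(0,w,10): cv2.putText(k,str(x+i),(i*s,8),0,.3,(0,0,255))
    for i in range(0,h,10): cv2.putText(k,str(y+i),(0,i*s+8),0,.3,(255,0,0))
    return k
cv2.imwrite("pics/m5.png",np.hstack([crop(t,202,142,80,80,5),crop(s,222,145,80,80,5)]))
E
```

```text
time_s: 10.55
tcp_pos: [0.5586, -0.0039, 0.135]
tcp_rot: [0.811, 0.586, -0.0, -0.0]
ft_force: [0.2, -0.5, -2.5]
opening: 0.278
grasp_force: 39.9
time_s: 10.92
tcp_pos: [0.558, -0.0025, 0.0998]
tcp_rot: [0.81, 0.587, -0.001, -0.001]
ft_force: [-0.2, 0.6, -1.7]
opening: 0.272
grasp_force: 39.9
go xyz [-0.019  0.041  0.004] yaw 0.011 cur 161.89 [ 0.558  -0.0025  0.0998]
```

View pics/m5.png

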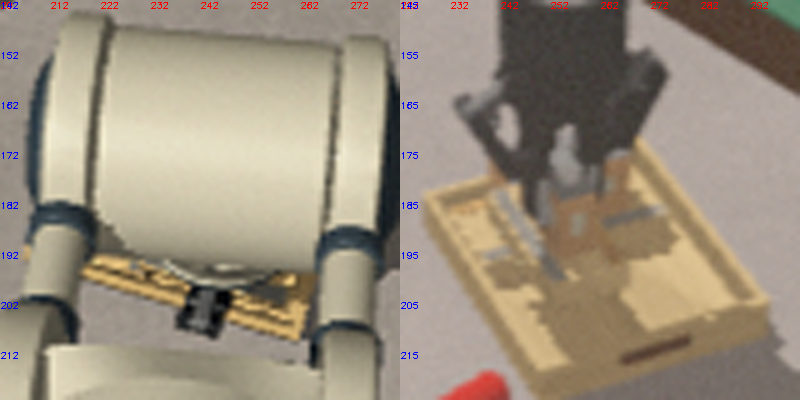

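The side view shows the warehouse held level over the tray. Its left stripe ends at the front-left plinth corner, about (253.5,201).

```bash
python3 - <<'E'
from h import *
u=np.array([np.cos(np.radians(-18)),np.sin(np.radians(-18))]);v=np.array([-u[1],u[0]])
T=np.array([.6075,.0195])
q=ray("side",(253.5,201),.084); print(q,"corner uv",(q-T)@u*1e3,(q-T)@v*1e3)
t=env.read_state()["tcp_pos"][:2];print("tcp uv",(t-T)@u*1e3,(t-T)@v*1e3)
for du in(0,):
  for dv in(-4,0,4):
    for a,b in((-1,-1),(1,-1),(-1,1)):
      p=t+(a*.0275)*u+(b*.05+dv/1e3)*v
      c=proj("side",[*p,.084]); print(dv,a,b,"crop px",np.round((c-[222,145]+.5)*5+[400,0]))
E
```

```text
[ 0.52567628 -0.03748439] corner uv -60.209834539794564 -79.48029916611937
tcp uv -39.43748017838624 -36.208274667392104
-4 -1 -1 crop px [557. 296.]
-4 1 -1 crop px [639. 272.]
-4 -1 1 crop px [492. 201.]
0 -1 -1 crop px [554. 292.]
0 1 -1 crop px [637. 268.]
0 -1 1 crop px [489. 197.]
4 -1 -1 crop px [552. 288.]
4 1 -1 crop px [634. 264.]
4 -1 1 crop px [487. 193.]
```

```bash
python3 -m pendant '[{"gripper":0.1,"xyz":[-0.05,-0.02,-0.3],"yaw":0},{"gripper":0.1,"xyz":[-0.05,-0.02,-0.6],"yaw":0},{"gripper":0.1,"xyz":[-0.05,-0.02,-0.7],"yaw":0},{"gripper":0.1,"xyz":[-0.05,-0.02,-0.78],"yaw":0},{"gripper":0.1,"xyz":[-0.05,-0.02,-0.86],"yaw":0},{"gripper":0.1,"xyz":[-0.05,-0.02,-0.86],"yaw":0}]'; python3 -m pendant '[{"gripper":0.1,"xyz":[0,0,-0.05],"yaw":0}]'
```

```text
time_s: 11.78
tcp_pos: [0.5562, -0.0041, 0.0572]
tcp_rot: [0.81, 0.586, -0.0, -0.0]
ft_force: [-0.2, 0.6, -2.1]
opening: 0.276
grasp_force: 39.8
time_s: 11.9
tcp_pos: [0.5565, -0.0041, 0.055]
tcp_rot: [0.81, 0.586, 0.0, 0.0]
ft_force: [-0.2, 1.1, -2.0]
opening: 0.275
grasp_force: 39.8
```

```bash
python3 -m pendant '[{"gripper":0.1,"xyz":[0,0,-0.12],"yaw":0},{"gripper":0.1,"xyz":[0,0,-0.2],"yaw":0},{"gripper":0.1,"xyz":[0,0,-0.24],"yaw":0},{"gripper":0.1,"xyz":[0,0,-0.26],"yaw":0},{"gripper":0.1,"xyz":[0,0,-0.26],"yaw":0}]'
```

```text
time_s: 12.52
tcp_pos: [0.5562, -0.0041, 0.0419]
tcp_rot: [0.81, 0.586, -0.0, -0.0]
ft_force: [-1.0, 0.1, 0.6]
opening: 0.276
grasp_force: 40.3
```

```bash
python3 -m pendant '[{"gripper":0.35,"xyz":[0,0,0],"yaw":0},{"gripper":0.4,"xyz":[0,0,0],"yaw":0},{"gripper":0.4,"xyz":[0,0,0.3],"yaw":0},{"gripper":0.4,"xyz":[0,0,0.9],"yaw":0},{"gripper":0.5,"xyz":[0,0,1.8],"yaw":0},{"gripper":1,"xyz":[-0.4,-0.9,2.1],"yaw":0.9},{"gripper":1,"xyz":[-0.8,-1.8,2.1],"yaw":1.8},{"gripper":1,"xyz":[-1.2,-2.7,2.1],"yaw":2.7},{"gripper":1,"xyz":[-1.6,-3.6,2.1],"yaw":3.6},{"gripper":1,"xyz":[-2.0,-4.5,2.1],"yaw":4.5},{"gripper":1,"xyz":[-2.56,-5.68,2.1],"yaw":5.13},{"gripper":1,"xyz":[-2.56,-5.68,2.1],"yaw":5.13}]'; python3 -m pendant '[{"gripper":1,"xyz":[0,0,0],"yaw":0},{"gripper":1,"xyz":[0,0,0],"yaw":0}]'; python3 - <<'E'
from h import *
go(.428,-.288,.0365,33.3)
t=cams.camera("top");s=cams.camera("side")
def crop(im,x,y,w,h,s):
    k=cv2.resize(im[y:y+h,x:x+w],None,fx=s,fy=s,interpolation=cv2.INTER_CUBIC);k=np.ascontiguousarray(k[:,:,::-1])
    for i in range(0,w,10): cv2.putText(k,str(x+i),(i*s,8),0,.3,(0,0,255))
    for i in range(0,h,10): cv2.putText(k,str(y+i),(0,i*s+8),0,.3,(255,0,0))
    return k
cv2.imwrite("pics/m6.png",np.hstack([crop(t,202,142,80,80,5),crop(s,222,145,80,80,5)]))
E
```

```text
time_s: 14.02
tcp_pos: [0.4269, -0.2915, 0.1478]
tcp_rot: [0.478, 0.879, -0.0, 0.001]
ft_force: [0.3, 1.0, 0.5]
opening: 0.997
grasp_force: 0.0
time_s: 14.28
tcp_pos: [0.4287, -0.287, 0.1471]
tcp_rot: [0.476, 0.879, 0.0, 0.0]
ft_force: [0.9, -0.3, 0.0]
opening: 0.999
grasp_force: 0.0
go xyz [-0.014 -0.019 -2.213] yaw 0.019 cur 33.11 [ 0.4287 -0.287   0.1471]
```

View pics/m6.png

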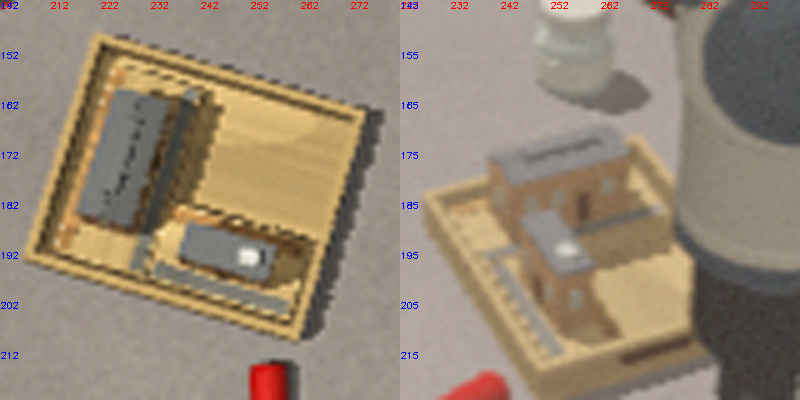

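Both placed buildings stand flat, and the warehouse's inner plinth edge runs through about (250.8,186.1). Now I grasp the station and compute the free slot.

```bash
python3 -m pendant '[{"gripper":1,"xyz":[-0.01,-0.02,-0.8],"yaw":0.02},{"gripper":1,"xyz":[-0.01,-0.02,-1.6],"yaw":0.02},{"gripper":1,"xyz":[-0.01,-0.02,-2.1],"yaw":0.02},{"gripper":1,"xyz":[-0.01,-0.02,-2.21],"yaw":0.02},{"gripper":0.75,"xyz":[-0.01,-0.02,-2.21],"yaw":0.02},{"gripper":0.65,"xyz":[-0.01,-0.02,-2.21],"yaw":0.02},{"gripper":0.55,"xyz":[-0.01,-0.02,-2.21],"yaw":0.02},{"gripper":0.45,"xyz":[-0.01,-0.02,-2.21],"yaw":0.02},{"gripper":0.3,"xyz":[-0.01,-0.02,-2.21],"yaw":0.02},{"gripper":0.3,"xyz":[-0.01,-0.02,-2.21],"yaw":0.02},{"gripper":0.3,"xyz":[-0.01,-0.02,-2.21],"yaw":0.02}]' 40; python3 - <<'E'
from h import *
u=np.array([np.cos(np.radians(-18)),np.sin(np.radians(-18))]);v=np.array([-u[1],u[0]])
T=np.array([.6094,.0213])
q=ray("top",(250.8,186.1),.026); print("edge u",(q-T)@u*1e3)
for c in((264,189.6),(260,204.6),(272.1-.0,164.)): q=ray("top",c,.026); print(np.round([(q-T)@u*1e3,(q-T)@v*1e3],1))
p=np.array([.6083,.0205])+.0305*u-.0355*v;print(p);go(*p,.13,162)
E
```

```text
time_s: 15.75
tcp_pos: [0.4281, -0.2893, 0.0372]
tcp_rot: [0.475, 0.88, -0.0, 0.001]
ft_force: [-0.5, 2.6, 10.4]
opening: 0.513
grasp_force: 40.1
edge u -14.34288424651669
[-13.1 -84. ]
[-65.  -85.4]
[ 78.  -85.6]
[ 0.62633712 -0.02268752]
go xyz [3.964 5.332 1.857] yaw -5.126 cur 33.26 [ 0.4281 -0.2893  0.0372]
```

```bash
python3 -m pendant '[{"gripper":0.3,"xyz":[0,0,0.5],"yaw":0},{"gripper":0.3,"xyz":[0,0,1.2],"yaw":0},{"gripper":0.3,"xyz":[0.4,0.5,2.0],"yaw":-0.8},{"gripper":0.3,"xyz":[0.9,1.2,2.0],"yaw":-1.6},{"gripper":0.3,"xyz":[1.4,1.9,2.0],"yaw":-2.4},{"gripper":0.3,"xyz":[2.0,2.6,2.0],"yaw":-3.2},{"gripper":0.3,"xyz":[2.6,3.4,2.0],"yaw":-4},{"gripper":0.3,"xyz":[3.2,4.2,2.0],"yaw":-4.7},{"gripper":0.3,"xyz":[3.7,4.9,2.0],"yaw":-5.13},{"gripper":0.3,"xyz":[3.97,5.31,2.0],"yaw":-5.13},{"gripper":0.3,"xyz":[3.97,5.31,2.0],"yaw":-5.13},{"gripper":0.3,"xyz":[3.97,5.31,2.0],"yaw":-5.13}]';  python3 -m pendant '[{"gripper":0.3,"xyz":[0,0,-0.5],"yaw":0},{"gripper":0.3,"xyz":[0,0,-0.7],"yaw":0},{"gripper":0.3,"xyz":[0,0,-0.7],"yaw":0},{"gripper":0.3,"xyz":[0,0,-0.7],"yaw":0}]'; python3 - <<'E'
from h import *
go(.6263,-.0227,.10,162)
s=cams.camera("side")
def crop(im,x,y,w,h,s):
    k=cv2.resize(im[y:y+h,x:x+w],None,fx=s,fy=s,interpolation=cv2.INTER_CUBIC);k=np.ascontiguousarray(k[:,:,::-1])
    return k
t=env.read_state()["tcp_pos"]
u=np.array([np.cos(np.radians(-18)),np.sin(np.radians(-18))]);v=np.array([-u[1],u[0]])
for a,b in((-1,-1),(1,-1),(-1,1),(1,1)):
  for z in(0,.02):
    p=t[:2]+a*.04*u+b*.05*v;c=proj("side",[*p,t[2]-.0372+z]);print(a,b,z,np.round((c-[222,145]+.5)*8))
cv2.imwrite("pics/m7.png",crop(s,222,145,90,75,8))
E
```

```text
time_s: 17.25
tcp_pos: [0.6256, -0.0243, 0.1362]
tcp_rot: [0.809, 0.588, -0.0, -0.0]
ft_force: [-0.4, 1.7, -0.8]
opening: 0.51
grasp_force: 42.1
time_s: 17.75
tcp_pos: [0.6265, -0.0239, 0.102]
tcp_rot: [0.809, 0.588, 0.0, 0.0]
ft_force: [-0.5, -0.8, -1.2]
opening: 0.51
grasp_force: 42.0
go xyz [-0.004  0.024 -0.039] yaw 0.004 cur 161.96 [ 0.6265 -0.0239  0.102 ]
-1 -1 0 [384. 463.]
-1 -1 0.02 [386. 424.]
1 -1 0 [568. 409.]
1 -1 0.02 [571. 369.]
-1 1 0 [276. 314.]
-1 1 0.02 [276. 275.]
1 1 0 [453. 265.]
1 1 0.02 [455. 226.]
```

View pics/m7.png

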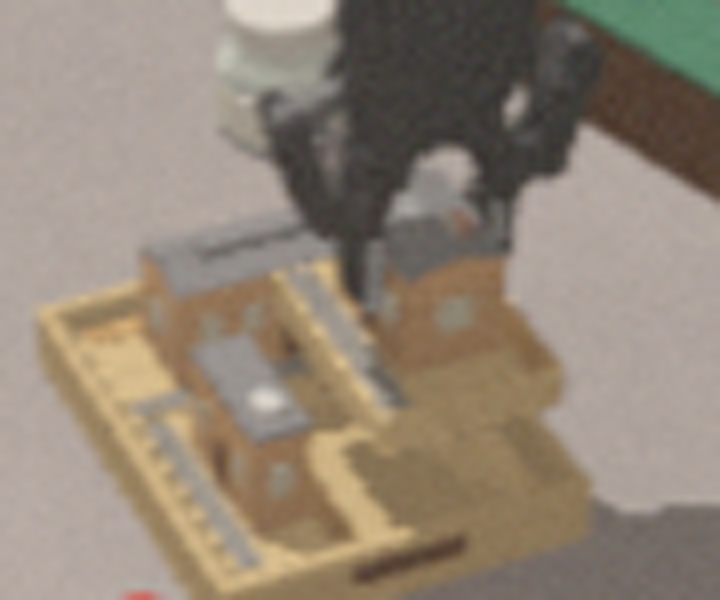

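The station is held level. Its plinth corners match the projected ones to within about 2 mm: front-left top at (388,420) against (386,424) predicted in the crop. Lowering it.

```bash
python3 -m pendant '[{"gripper":0.3,"xyz":[0,0,-0.3],"yaw":0},{"gripper":0.3,"xyz":[0,0,-0.6],"yaw":0},{"gripper":0.3,"xyz":[0,0,-0.7],"yaw":0},{"gripper":0.3,"xyz":[0,0,-0.78],"yaw":0},{"gripper":0.3,"xyz":[0,0,-0.88],"yaw":0},{"gripper":0.3,"xyz":[0,0,-0.92],"yaw":0},{"gripper":0.3,"xyz":[0,0,-0.92],"yaw":0}]'
```

```text
time_s: 18.68
tcp_pos: [0.6266, -0.0258, 0.057]
tcp_rot: [0.809, 0.588, -0.0, 0.002]
ft_force: [-10.1, -18.9, 25.6]
opening: 0.508
grasp_force: 47.6
```

```bash
python3 -m pendant '[{"gripper":0.3,"xyz":[0,0,0.2],"yaw":0},{"gripper":0.3,"xyz":[0,0,0.5],"yaw":0},{"gripper":0.3,"xyz":[-0.02,-0.08,0.5],"yaw":0},{"gripper":0.3,"xyz":[-0.02,-0.08,0.5],"yaw":0}]'; python3 - <<'E'
from h import *
s=cams.camera("side");env.read_state()
k=cv2.resize(s[145:220,222:312],None,fx=8,fy=8,interpolation=cv2.INTER_CUBIC)[:,:,::-1]
cv2.imwrite("pics/m8.png",k)
t=env.read_state()["tcp_pos"];print(t)
u=np.array([np.cos(np.radians(-18)),np.sin(np.radians(-18))]);v=np.array([-u[1],u[0]])
for a,b in((-1,-1),(1,-1),(-1,1),(1,1)):
  for z in(0,.02):
    p=t[:2]+a*.04*u+b*.05*v;c=proj("side",[*p,t[2]-.0372+z]);print(a,b,z,np.round((c-[222,145]+.5)*8))
E
```

```text
time_s: 19.18
tcp_pos: [0.6251, -0.0278, 0.0802]
tcp_rot: [0.809, 0.588, -0.0, -0.0]
ft_force: [-0.3, -0.4, -2.3]
opening: 0.508
grasp_force: 43.9
[ 0.62497769 -0.027633    0.07997169]
-1 -1 0 [386. 513.]
-1 -1 0.02 [388. 474.]
1 -1 0 [569. 458.]
1 -1 0.02 [572. 419.]
-1 1 0 [278. 363.]
-1 1 0.02 [279. 325.]
1 1 0 [455. 313.]
1 1 0.02 [457. 275.]
```

View pics/m8.png

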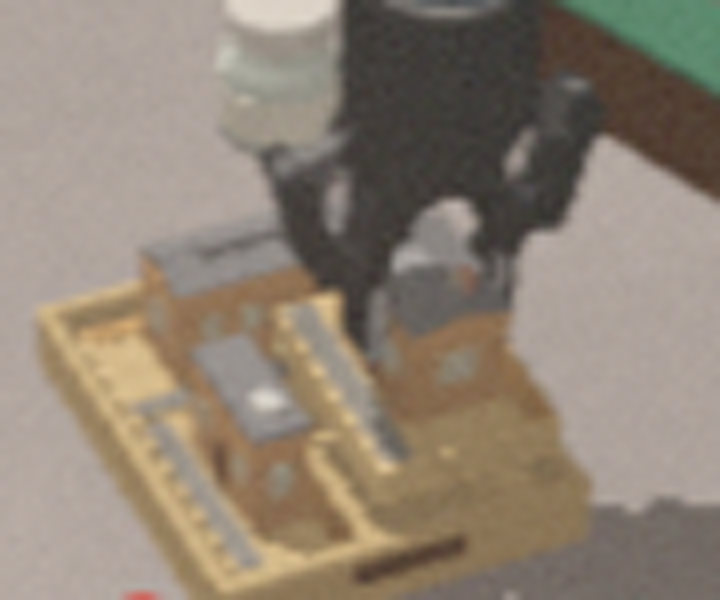

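The station's inner end touched the shed's plinth edge and the station is now pitched by a few degrees in the grip: left edge (280,305)-(395,470), where (279,325)-(388,474) was expected. I'll set it flat on the free table at its old spot, push the shed against its tray wall to win room, then try again.

```bash
python3 -m pendant '[{"gripper":0.3,"xyz":[0,0,0.6],"yaw":0},{"gripper":0.3,"xyz":[0,0,1.2],"yaw":0},{"gripper":0.3,"xyz":[-0.5,-0.7,1.2],"yaw":0},{"gripper":0.3,"xyz":[-1.1,-1.5,1.2],"yaw":0},{"gripper":0.3,"xyz":[-1.7,-2.3,1.2],"yaw":0},{"gripper":0.3,"xyz":[-2.3,-3.1,1.2],"yaw":0},{"gripper":0.3,"xyz":[-3.0,-4.0,1.2],"yaw":0},{"gripper":0.3,"xyz":[-3.6,-4.8,1.2],"yaw":0},{"gripper":0.3,"xyz":[-3.94,-5.21,0.8],"yaw":0},{"gripper":0.3,"xyz":[-3.94,-5.21,0.2],"yaw":0},{"gripper":0.3,"xyz":[-3.94,-5.21,-0.4],"yaw":0},{"gripper":0.3,"xyz":[-3.94,-5.21,-0.6],"yaw":0}]'; python3 -m pendant '[{"gripper":0.3,"xyz":[0,0,-0.06],"yaw":0},{"gripper":0.3,"xyz":[0,0,-0.12],"yaw":0},{"gripper":0.3,"xyz":[0,0,-0.18],"yaw":0}]' 20; python3 -m pendant '[{"gripper":0.3,"xyz":[0,0,-0.04],"yaw":0},{"gripper":0.3,"xyz":[0,0,-0.08],"yaw":0}]'
```

```text
time_s: 20.72
tcp_pos: [0.4274, -0.2875, 0.0487]
tcp_rot: [0.809, 0.588, -0.0, -0.001]
ft_force: [-0.2, 0.3, -2.1]
opening: 0.512
grasp_force: 43.8
time_s: 21.1
tcp_pos: [0.4286, -0.2883, 0.0418]
tcp_rot: [0.809, 0.588, 0.0, 0.001]
ft_force: [-0.4, -0.1, -1.9]
opening: 0.513
grasp_force: 43.8
time_s: 21.35
tcp_pos: [0.4287, -0.2871, 0.0385]
tcp_rot: [0.809, 0.587, 0.001, 0.0]
ft_force: [3.5, 24.5, 42.2]
opening: 0.507
grasp_force: 49.1
```

```bash
python3 -m pendant '[{"gripper":0.55,"xyz":[0,0,0.04],"yaw":0},{"gripper":0.62,"xyz":[0,0,0.04],"yaw":0},{"gripper":0.75,"xyz":[0,0,0.06],"yaw":0},{"gripper":0.75,"xyz":[0,0,0.5],"yaw":0},{"gripper":0.75,"xyz":[0,0,1.3],"yaw":0},{"gripper":0.5,"xyz":[0.4,0.7,2.2],"yaw":0},{"gripper":0,"xyz":[1.0,1.7,2.2],"yaw":0},{"gripper":0,"xyz":[1.6,2.7,2.2],"yaw":0},{"gripper":0,"xyz":[2.2,3.7,2.2],"yaw":0},{"gripper":0,"xyz":[2.8,4.7,2.2],"yaw":0},{"gripper":0,"xyz":[3.4,5.7,2.2],"yaw":0},{"gripper":0,"xyz":[3.66,6.35,2.2],"yaw":0}]'; python3 -m pendant '[{"gripper":0,"xyz":[0,0,0],"yaw":0},{"gripper":0,"xyz":[0,0,0],"yaw":0}]'; python3 - <<'E'
from h import *
go(.6114,.030,.040,162)
np.save("pics/t9.npy",cams.camera("top"))
im=np.load("pics/t9.npy");hsv=cv2.cvtColor(im,cv2.COLOR_RGB2HSV)
m=((hsv[:,:,0]>10)&(hsv[:,:,0]<32)&(hsv[:,:,1]>70)&(hsv[:,:,2]>60)).astype(np.uint8)
m[:, :300]=0;m[:, 400:]=0;m[:200]=0
for c in cv2.findContours(m,cv2.RETR_EXTERNAL,cv2.CHAIN_APPROX_NONE)[0]:
    if cv2.contourArea(c)>150:
        b=cv2.boxPoints(cv2.minAreaRect(c));P=np.array([ray("top",q,.02) for q in b]);e=np.diff(np.vstack([P,P[:1]]),axis=0)
        print(np.round(P.mean(0)*1e3,1),np.round(np.hypot(*e.T)*1e3,1),np.round(np.degrees(np.arctan2(e[:,1],e[:,0]))%180,1),cv2.contourArea(c))
E
```

```text
time_s: 22.85
tcp_pos: [0.6124, 0.0318, 0.1471]
tcp_rot: [0.809, 0.588, 0.0, 0.0]
ft_force: [-0.2, 0.3, -0.9]
opening: 0.002
grasp_force: 0.0
time_s: 23.1
tcp_pos: [0.6108, 0.029, 0.1471]
tcp_rot: [0.809, 0.588, -0.0, -0.0]
ft_force: [0.4, -0.0, -0.7]
opening: 0.004
grasp_force: 0.0
go xyz [ 0.012  0.021 -2.142] yaw 0.002 cur 161.98 [0.6108 0.029  0.1471]
[ 431.6 -279.4] [ 80.5 105.   80.2 104.1] [161.3  72.5 160.7  72.7] 717.5
```

```bash
python3 -m pendant '[{"gripper":0,"xyz":[0,0,-1],"yaw":0},{"gripper":0,"xyz":[0,0,-1.9],"yaw":0},{"gripper":0,"xyz":[0,0,-2.14],"yaw":0},{"gripper":0,"xyz":[0.03,0.1,-2.14],"yaw":0},{"gripper":0,"xyz":[0.06,0.19,-2.14],"yaw":0},{"gripper":0,"xyz":[0.08,0.25,-2.14],"yaw":0},{"gripper":0,"xyz":[0.08,0.25,-2.14],"yaw":0}]'; python3 -m pendant '[{"gripper":0,"xyz":[0.01,0.04,0],"yaw":0},{"gripper":0,"xyz":[0.02,0.06,0],"yaw":0}]';python3 -m pendant '[{"gripper":0,"xyz":[0.01,0.02,0],"yaw":0},{"gripper":0,"xyz":[0.01,0.04,0],"yaw":0}]'
```

```text
time_s: 24.02
tcp_pos: [0.6159, 0.0421, 0.0413]
tcp_rot: [0.809, 0.588, 0.001, 0.001]
ft_force: [0.0, -2.8, 1.6]
opening: -0.001
grasp_force: 1.3
time_s: 24.28
tcp_pos: [0.6162, 0.0449, 0.0405]
tcp_rot: [0.809, 0.588, -0.0, 0.0]
ft_force: [-1.3, -4.7, 4.8]
opening: -0.002
grasp_force: 2.6
time_s: 24.52
tcp_pos: [0.6168, 0.0469, 0.0403]
tcp_rot: [0.809, 0.588, -0.0, 0.0]
ft_force: [-1.4, -5.7, 3.6]
opening: -0.001
grasp_force: 2.4
```

```bash
python3 -m pendant '[{"gripper":0,"xyz":[0.01,0.02,0],"yaw":0},{"gripper":0,"xyz":[0.01,0.03,0],"yaw":0}]'; python3 -m pendant '[{"gripper":0,"xyz":[0.01,0.02,0],"yaw":0},{"gripper":0,"xyz":[0.01,0.03,0],"yaw":0}]'
```

```text
time_s: 24.78
tcp_pos: [0.6172, 0.0485, 0.0402]
tcp_rot: [0.809, 0.588, -0.0, 0.0]
ft_force: [-1.3, -5.2, 3.4]
opening: -0.001
grasp_force: 2.3
time_s: 25.02
tcp_pos: [0.6173, 0.0494, 0.0403]
tcp_rot: [0.809, 0.588, -0.001, 0.0]
ft_force: [-3.4, -12.2, 6.8]
opening: 0.001
grasp_force: 6.7
```

```bash
python3 -m pendant '[{"gripper":0,"xyz":[-0.06,-0.2,0],"yaw":0},{"gripper":0,"xyz":[-0.06,-0.2,0.8],"yaw":0},{"gripper":0.3,"xyz":[-0.2,-0.4,2.0],"yaw":0},{"gripper":1,"xyz":[-0.7,-1.3,2.2],"yaw":0},{"gripper":1,"xyz":[-1.2,-2.2,2.2],"yaw":0},{"gripper":1,"xyz":[-1.7,-3.1,2.2],"yaw":0},{"gripper":1,"xyz":[-2.3,-4.1,2.2],"yaw":0},{"gripper":1,"xyz":[-2.9,-5.1,2.2],"yaw":0},{"gripper":1,"xyz":[-3.4,-6.0,2.2],"yaw":0},{"gripper":1,"xyz":[-3.74,-6.62,2.2],"yaw":0},{"gripper":1,"xyz":[-3.74,-6.62,2.2],"yaw":0},{"gripper":1,"xyz":[-3.74,-6.62,2.2],"yaw":0}]'; python3 - <<'E'
from h import *
go(.4305,-.2815,.0365,162.4)
im=cams.camera("top");hsv=cv2.cvtColor(im,cv2.COLOR_RGB2HSV)
# tray check: v of shed's inner plinth edge vs the earlier picture is skipped; look at overall tray mask
m=((hsv[:,:,0]>10)&(hsv[:,:,0]<32)&(hsv[:,:,1]>70)&(hsv[:,:,2]>60)).astype(np.uint8)
for c in cv2.findContours(m,cv2.RETR_EXTERNAL,cv2.CHAIN_APPROX_NONE)[0]:
    if 2300<cv2.contourArea(c)<3200 :
        b=cv2.boxPoints(cv2.minAreaRect(c));print(cv2.contourArea(c),np.round(np.mean([ray("top",q,.03) for q in b],axis=0)*1e3,1))
E
```

```text
time_s: 26.52
tcp_pos: [0.4307, -0.2807, 0.1502]
tcp_rot: [0.809, 0.587, 0.0, -0.0]
ft_force: [0.7, 0.1, 1.0]
opening: 1.002
grasp_force: 0.0
go xyz [-0.004 -0.015 -2.273] yaw 0.045 cur 161.95 [ 0.4307 -0.2807  0.1502]
2697.5 [610.5  23.1]
```

```bash
python3 -m pendant '[{"gripper":1,"xyz":[0,-0.01,-0.8],"yaw":0.04},{"gripper":1,"xyz":[0,-0.01,-1.6],"yaw":0.04},{"gripper":1,"xyz":[0,-0.01,-2.1],"yaw":0.04},{"gripper":1,"xyz":[0,-0.01,-2.27],"yaw":0.04},{"gripper":0.75,"xyz":[0,-0.01,-2.27],"yaw":0.04},{"gripper":0.65,"xyz":[0,-0.01,-2.27],"yaw":0.04},{"gripper":0.55,"xyz":[0,-0.01,-2.27],"yaw":0.04},{"gripper":0.45,"xyz":[0,-0.01,-2.27],"yaw":0.04},{"gripper":0.3,"xyz":[0,-0.01,-2.27],"yaw":0.04},{"gripper":0.3,"xyz":[0,-0.01,-2.27],"yaw":0.04},{"gripper":0.3,"xyz":[0,-0.01,-2.27],"yaw":0.04}]' 40; python3 - <<'E'
from h import *
go(.6280,-.0181,.13,162)
E
```

```text
time_s: 27.95
tcp_pos: [0.4309, -0.2818, 0.0376]
tcp_rot: [0.807, 0.59, 0.0, 0.0]
ft_force: [-2.2, 2.7, 8.4]
opening: 0.51
grasp_force: 39.5
go xyz [3.943 5.274 1.848] yaw -0.037 cur 162.37 [ 0.4309 -0.2818  0.0376]
```

```bash
python3 -m pendant '[{"gripper":0.3,"xyz":[0,0,0.5],"yaw":0},{"gripper":0.3,"xyz":[0,0,1.2],"yaw":0},{"gripper":0.3,"xyz":[0.4,0.6,1.8],"yaw":0},{"gripper":0.3,"xyz":[1.0,1.4,1.8],"yaw":0},{"gripper":0.3,"xyz":[1.6,2.2,1.8],"yaw":0},{"gripper":0.3,"xyz":[2.2,3.0,1.8],"yaw":0},{"gripper":0.3,"xyz":[2.8,3.8,1.8],"yaw":0},{"gripper":0.3,"xyz":[3.4,4.6,1.8],"yaw":0},{"gripper":0.3,"xyz":[3.95,5.27,1.8],"yaw":-0.04},{"gripper":0.3,"xyz":[3.95,5.27,1.4],"yaw":-0.04},{"gripper":0.3,"xyz":[3.95,5.27,1.2],"yaw":-0.04},{"gripper":0.3,"xyz":[3.95,5.27,1.2],"yaw":-0.04}]'; python3 - <<'E'
from h import *
cams.camera("top")
go(.6280,-.0181,.0570,162)
E
```

```text
time_s: 29.45
tcp_pos: [0.6274, -0.0184, 0.0963]
tcp_rot: [0.809, 0.587, -0.001, -0.001]
ft_force: [0.5, 0.2, -2.7]
opening: 0.507
grasp_force: 42.1
go xyz [ 0.003  0.009 -0.798] yaw 0.006 cur 161.94 [ 0.6279 -0.0186  0.0969]
```

```bash
python3 -m pendant '[{"gripper":0.3,"xyz":[0,0,-0.3],"yaw":0},{"gripper":0.3,"xyz":[0,0,-0.5],"yaw":0},{"gripper":0.3,"xyz":[0,0,-0.6],"yaw":0},{"gripper":0.3,"xyz":[0,0,-0.66],"yaw":0}]'; python3 -m pendant '[{"gripper":0.3,"xyz":[0,0,-0.04],"yaw":0},{"gripper":0.3,"xyz":[0,0,-0.06],"yaw":0}]'; python3 -m pendant '[{"gripper":0.3,"xyz":[0,0,-0.04],"yaw":0},{"gripper":0.3,"xyz":[0,0,-0.06],"yaw":0}]'
```

```text
time_s: 30.0
tcp_pos: [0.6281, -0.0181, 0.0633]
tcp_rot: [0.809, 0.588, -0.0, -0.0]
ft_force: [-0.2, 0.0, -1.7]
opening: 0.512
grasp_force: 42.2
time_s: 30.25
tcp_pos: [0.6283, -0.0181, 0.0608]
tcp_rot: [0.809, 0.588, 0.0, 0.0]
ft_force: [0.0, 0.3, -2.0]
opening: 0.506
grasp_force: 42.2
time_s: 30.5
tcp_pos: [0.6283, -0.0181, 0.0578]
tcp_rot: [0.809, 0.588, 0.0, 0.0]
ft_force: [-0.2, 0.7, -1.0]
opening: 0.511
grasp_force: 42.2
```

Free and below the rim. Next, small steps down to floor contact (TCP about 0.0435).

```bash
python3 -m pendant '[{"gripper":0.3,"xyz":[0,0,-0.05],"yaw":0},{"gripper":0.3,"xyz":[0,0,-0.1],"yaw":0},{"gripper":0.3,"xyz":[0,0,-0.15],"yaw":0}]'; python3 -m pendant '[{"gripper":0.3,"xyz":[0,0,-0.06],"yaw":0},{"gripper":0.3,"xyz":[0,0,-0.1],"yaw":0},{"gripper":0.3,"xyz":[0,0,-0.13],"yaw":0},{"gripper":0.3,"xyz":[0,0,-0.13],"yaw":0}]'
```

```text
time_s: 30.88
tcp_pos: [0.6282, -0.0181, 0.0501]
tcp_rot: [0.809, 0.588, -0.0, -0.0]
ft_force: [0.3, -0.4, -1.5]
opening: 0.508
grasp_force: 42.2
time_s: 31.38
tcp_pos: [0.6283, -0.0181, 0.0438]
tcp_rot: [0.809, 0.588, 0.0, 0.0]
ft_force: [0.4, -0.2, -2.2]
opening: 0.507
grasp_force: 42.2
```

```bash
python3 -m pendant '[{"gripper":0.3,"xyz":[0,0,-0.02],"yaw":0},{"gripper":0.3,"xyz":[0,0,-0.03],"yaw":0},{"gripper":0.3,"xyz":[0,0,-0.03],"yaw":0}]'
```

```text
time_s: 31.75
tcp_pos: [0.6283, -0.018, 0.0436]
tcp_rot: [0.809, 0.588, 0.0, 0.0]
ft_force: [-7.7, 1.9, 20.9]
opening: 0.508
grasp_force: 44.9
```

```bash
python3 -m pendant '[{"gripper":0.3,"xyz":[0,0,0.02],"yaw":0},{"gripper":0.58,"xyz":[0,0,0.02],"yaw":0},{"gripper":0.62,"xyz":[0,0,0.02],"yaw":0},{"gripper":0.62,"xyz":[0,0,0.3],"yaw":0},{"gripper":0.62,"xyz":[0,0,0.8],"yaw":0},{"gripper":0.62,"xyz":[0,0,1.6],"yaw":0},{"gripper":0.62,"xyz":[-0.5,-0.9,2.4],"yaw":0},{"gripper":0.62,"xyz":[-1.2,-2,3],"yaw":0},{"gripper":0.62,"xyz":[-1.9,-3.1,3],"yaw":0},{"gripper":0.62,"xyz":[-2.6,-4.2,3],"yaw":0},{"gripper":0.62,"xyz":[-3.2,-5.2,3],"yaw":0},{"gripper":0.62,"xyz":[-3.2,-5.2,3],"yaw":0}]'; python3 - <<'E'
from h import *
t=cams.camera("top");a=np.load("pics/top0.npy");np.save("pics/t10.npy",t)
hsv=cv2.cvtColor(t,cv2.COLOR_RGB2HSV)
u=np.array([np.cos(np.radians(-18)),np.sin(np.radians(-18))]);v=np.array([-u[1],u[0]]);T=np.array([.6094,.0222])
# predicted vs seen roofs (grey) : centroid at roof height and extents
for n,z,c,L,W,ax in(("shed",.078,T+.057*v,.086,.036,u),("ware",.08,T-.0423*u-.037*v,.06,.024,v),("stat",.08,T+.03*u-.033*v,.06,.044,v)):
    px=proj("top",[*c,z]);mk=np.zeros(t.shape[:2],np.uint8);cv2.circle(mk,tuple(int(round(i)) for i in px),16,1,-1)
    g=((hsv[:,:,1]<60)&(mk>0)).astype(np.uint8);cs=max(cv2.findContours(g,0,cv2.CHAIN_APPROX_NONE)[0],key=cv2.contourArea)
    b=cv2.boxPoints(cv2.minAreaRect(cs));P=np.array([ray("top",q,z-.002) for q in b]);e=np.diff(np.vstack([P,P[:1]]),axis=0)
    d=P.mean(0)-T;print(n,"uv",np.round([d@u*1e3,d@v*1e3],1),np.round(np.hypot(*e.T)*1e3,0),np.round(np.degrees(np.arctan2(e[:,1],e[:,0]))%180,1))
# plinth edges along u and v scan lines: rectified view of the tray at z=.026
s=1.5
M=np.float32([proj("top",[*(T+x*u+y*v),.026]) for x,y in((-.09,.1),(.09,.1),(.09,-.1),(-.09,-.1))])
H=cv2.getPerspectiveTransform(M,np.float32([(0,0),(540,0),(540,600),(0,600)]))
cv2.imwrite("pics/rect.png",cv2.warpPerspective(t,H,(540,600))[:,:,::-1])
d=cv2.absdiff(t,a).max(2)
for n,p in dict(bus=(.64,-.31),mug=(.62,.48),flock=(.73,.21),glue=(.75,-.16)).items():
    x,y=proj("top",[*p,0]).astype(int);print(n,(d[y-12:y+12,x-12:x+12]>50).mean())
print(env.read_state()["ft_force"])
E
```

```text
time_s: 33.25
tcp_pos: [0.4665, -0.2809, 0.1933]
tcp_rot: [0.81, 0.586, -0.0, 0.001]
ft_force: [1.3, -0.1, -0.1]
opening: 0.624
grasp_force: 0.0
shed uv [-2.6 56.8] [86. 37. 86. 37.] [162.1  70.9 161.9  71.1]
ware uv [-41.9 -35.6] [24. 59. 24. 59.] [162.3  71.7 161.9  71.8]
stat uv [ 30.2 -32.1] [44. 60. 44. 60.] [163.   72.3 162.7  72.4]
bus 0.0
mug 0.0
flock 0.0
glue 0.0
[ 0.54449428 -1.43340089  1.42092654]
```

The roof outlines match the given sizes (86x37, 24x59 and 44x60 mm) at the right heights. Their positions match the layout, and the bus, mug, jar and bottle are unchanged in the picture.

```bash
python3 -c "
from cell import env
print(env.hand_in())"
```

```text
the job is handed in; nothing more can be done
None
```

I packed the shed, warehouse and station into the tray and handed the job in at about 33 s; my final top-camera check showed all three upright, side by side, in the planned layout. On the first try the station caught the shed's edge and tilted slightly, so I set it back on the table, nudged the shed to the tray wall and placed the station again. The bus, mug, jar and glue showed no change in the top view; I did not check the track, screwdriver or tape.

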